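Close the cross-threaded cap of a coolant tank

ROBOT

A 6-joint arm with a two-finger parallel gripper is mounted at the origin on the work surface. World frame = base frame: x ahead of the robot, y to its left, z up, the work surface at z = 0. Lengths are in mm, angles in rad, forces in N, time in s.
With the tool pointing down it reaches from about 350 to 975 mm from the base axis. Payload 7.1 kg.
Tool frame: the origin (TCP) lies at the very end of the fingers, on their centre line; the grasp point (between the pads) lies ctrl.hold_point_z behind it (ctrl.hold_point_z is the distance from the TCP to the grasp point, in mm); z points along the fingers, y is the line along which they close (so a half turn about z gives the same grasp; the last joint's range is limited). The gripper opens to 88 mm and grips with 3 to 60 N. Pads are 20 mm wide; open, the fingers measure 115 mm over their backs; the gripper's body (75 mm by 178 mm) begins 61 mm behind the grasp point.
Start: joints at [1.199, 0.423, 1.63, -0, 1.089, -0.019], TCP at [215.922, 586.5, 202.375] pointing down, gripper open.
Joint ranges: [-3, 3], [-0.9, 2.11], [0.09, 2.58], [-1.31, 4.45], [0.11, 2.69], [-2.54, 2.54]. Speed limits (rad/s): [2.39, 2.39, 3.01, 3.14, 3.14, 3.14].

INTERFACE

Orientations are given as a rotation vector (axis times angle).
In Python, from workcell import ctrl gives the robot as it stands. The module is installed in compiled form; this text tells all that it offers.
- The arm moves only by the shell command python3 -m creep 'ROWS'. ROWS is JSON, a list of rows, each an object with "translation": the shift along the tool's x, y, z in mm, a list of three; "angular": the turn, a rotation vector about the tool's x, y, z in rad, a list of three; "jaw": the opening, from 0 (shut) to 1 (fully open). A call has exactly 8 rows; each row is the pose to reach, as a shift and turn from the pose commanded when the call began, along the tool's axes at that moment; what a row does not reach only later rows make up. A row lasts 1/8 s, in which the tool goes at most 62.5 mm and 10.7 degrees, less where a joint would pass 70% of its speed; a pose out of reach is approached as far as the arm can. A call with a gripper value outside its range is refused whole. The fingers move at their own pace and stop on an object; the grip force is fixed at half the most. Time passes only in rows, so rows that repeat a pose let the fingers close, or fill a call up. It gives the time, the measured TCP pose, the force, the opening and the grip force at its end, in the units of the state.
- ctrl.get_obs(): the state, without advancing time (a new reading comes with each control period).
- ctrl.get_image(name): name is "scene" or "top" or "wrist"; returns the picture (384x512x3 uint8, red, green, blue); there is no depth.
- ctrl.camera_info(name): a dict with "camera_matrix" (3x3 intrinsics, pixels), "world_from_camera" (4x4, takes a point from camera to world coordinates). Camera axes: x right, y up, looking along -z (the intrinsics and any distortion apply to the point x, -y, -z); pixel columns grow to the right and rows downward; lengths in mm; the calibration is good to about 2 mm. A picture is of the moment at which its call begins: read the wrist's pose just before it. camera_info takes no time and is no camera call; for the wrist camera it gives the pose at the moment of the call.
- ctrl.close_job(): hands the job in; it is judged then, once.
Trained networks look in the newest picture that a camera, given by its name, has taken for a name from the list of things; names that differ only in an ending like _2 or _b are one class to them, and where a whole thing is asked for, a point or a joint stands for the part that bears it (a point fixed in the world has none). Each returns a list of dicts, best first, with "score" (0 to 1); they miss things now and then, are a little off and sometimes report something else, mostly with a low value. They report only what shows in the picture. A call takes as long as a camera call. They do not tell look-alikes from the thing itself.
- ctrl.look_for(camera, label): "rect" ([left, top, right, bottom] in pixels, round what is visible of it).
The state is a dict: "t": time; "qpos": joint angles; "qvel": joint speeds; "joint_torque": joint torques, N m; "ee_pos": TCP position; "orientation": TCP orientation; "ft_force": force on the tool from outside, world axes, zero at the start; "moment": the same for the moment, N m; "width": finger opening in mm; "grasp_force": force on a finger pad.
Only numpy, scipy, OpenCV 4.12 (cv2) and the standard library are available. Lean on these libraries where they do the work, as an engineer would, in place of code of your own. Each camera call takes 0.05 s, during which the arm holds its last target. There are 200 camera calls.

TASK

Two coolant tanks stand ready for packing, but the blue cap is only perched on its thread. Turn the blue cap back (anticlockwise) until its bar lines up with the green marks and let it drop down onto the neck, then screw it forward (clockwise) until its bar lines up with the red marks, and let go. Leave the black cap as it is.

Things in the scene. Friction and masses are not known exactly. Their poses are not given: they have to be found in the camera images.
- blue_cap_bar (a point): Centre (half-way up, 16 mm above the disc) of the bar on the loose blue cap: disc 64 mm across, 6 mm thick, skirt 18 mm deep below; upright bar on top 52 long, 16 thick, 32 mm high, white stripe along it. x along the bar, z up. Starts perched on the thread, bar 38 to 66 degrees clockwise (from above) of the green marks; drops only with the bar within about 10 degrees of them.
- tank_a_neck (a point): Rim centre of the neck under the blue cap, 150 mm above the table; z up, x along the red marks (closed); the green marks (drop) lie 50 degrees anticlockwise of x, seen from above. The bar point is 31.5 mm above this while perched, 22 mm once dropped or closed. After dropping, the cap turns clockwise 50 degrees to red; a hard stop comes about 13 degrees beyond.
- tank_a: The blue cap's tank, left or right: off-white, 170 x 140 mm, flat top 115 mm above the table, immovable in a steel cradle. Origin on the table under the neck's axis, axes as the neck's. On its top round the neck are painted two red dashes (+x and -x) and two green dashes (50 and 230 degrees from x), 36 to 58 mm from the axis.
- black_cap_bar (a point): Centre of the bar of the black cap, same shape, closed on the other, identical tank. To be left alone.
There are look-alikes about, which are no part of the job. What is shaped like the part that bears blue_cap_bar but pink or yellow is not meant.

How it is judged:
By the outcome, as a careful person would: the job done as asked, in the order asked, and still so for the second after the job is handed in, with the robot touching nothing.
It also fails if it takes over 35 s, if anything falls off the work surface, if the arm or the gripper's body presses on something with over 40 N, if the wrist force passes 120 N, or if a joint passes its speed limit or range.

## Working session

There is one attempt and no reset: what is moved stays moved. The work goes in short steps, Python scripts to look and compute and a shell command to move; the robot and the scene stay as the last step left them, time stands still between calls to the robot, and variables do not carry over. Pictures are saved under pics/ and viewed, at most 10 in all, crops included, and the job is handed in when it is done.

```bash
mkdir -p pics; cat > h.py <<'E'
import numpy as np, cv2
from scipy.spatial.transform import Rotation as R
from workcell import ctrl
def snap(cam,name):
    im=ctrl.get_image(cam); cv2.imwrite(f'pics/{name}.png',im[:,:,::-1]); return im
def ray(cam,uv,z,info=None):
    i=info or ctrl.camera_info(cam); K=np.array(i['camera_matrix']); T=np.array(i['world_from_camera'])
    a=np.linalg.inv(K)@[uv[0],uv[1],1]; d=T[:3,:3]@[a[0],-a[1],-a[2]]; o=T[:3,3]
    return o+d*(z-o[2])/d[2]
def proj(cam,p,info=None):
    i=info or ctrl.camera_info(cam); K=np.array(i['camera_matrix']); T=np.array(i['world_from_camera'])
    c=T[:3,:3].T@(np.array(p)-T[:3,3]); q=K@[c[0],-c[1],-c[2]]; return q[:2]/q[2]
E
python3 - <<'E'
from h import *
print(ctrl.get_obs()); print(ctrl.hold_point_z)
ims=[]
for c in ['scene','top','wrist']:
    im=snap(c,c+'0')
    print(c,ctrl.camera_info(c).keys(),np.round(ctrl.camera_info(c)['world_from_camera'],3).tolist())
    for l in ['blue_cap_bar','tank_a','black_cap_bar']: print(c,l,[(np.round(d['rect']).tolist(),round(d['score'],2)) for d in ctrl.look_for(c,l)])
    ims.append(im)
cv2.imwrite('pics/t.png',cv2.resize(ims[1],(800,600))[:,:,::-1])
E
```

```text
{'t': 0.0, 'qpos': array([ 1.19899780e+00,  4.23845530e-01,  1.63068553e+00, -3.31970671e-05,
        1.08858570e+00, -1.89887356e-02]), 'qvel': array([ 0.00059781,  0.00044953, -0.00136825,  0.00155937,  0.00053268,
       -0.00106019]), 'joint_torque': array([-3.65752814e-03, -5.44627333e+01, -2.73650318e+01,  6.40188181e-02,
        2.26671580e-02, -1.01426956e-04]), 'ee_pos': array([215.72609054, 585.96720586, 201.60054368]), 'orientation': array([-5.51251643e-01, -3.09257862e+00,  2.35727737e-03]), 'ft_force': array([0.15245074, 0.06760841, 0.19352005]), 'moment': array([0.00466492, 0.01312427, 0.00246277]), 'grasp_force': 0.0, 'width': 87.85642524262937}
18.700000000000003
scene dict_keys(['camera_matrix', 'world_from_camera']) [[-0.789, -0.48, 0.383, 882.293], [0.614, -0.63, 0.475, 318.474], [0.013, 0.611, 0.792, 745.785], [0.0, 0.0, 0.0, 1.0]]
scene blue_cap_bar [([210.0, 129.0, 234.0, 155.0], 0.9), ([201.0, 215.0, 227.0, 246.0], 0.9), ([251.0, 122.0, 276.0, 154.0], 0.75), ([169.0, 181.0, 197.0, 209.0], 0.59)]
scene tank_a [([213.0, 133.0, 307.0, 216.0], 0.97)]
scene black_cap_bar [([309.0, 236.0, 346.0, 280.0], 0.59)]
top dict_keys(['camera_matrix', 'world_from_camera']) [[-0.023, 0.998, -0.054, 508.588], [-0.999, -0.024, -0.021, -47.165], [-0.022, 0.053, 0.998, 1371.488], [0.0, 0.0, 0.0, 1.0]]
top blue_cap_bar [([349.0, 209.0, 371.0, 232.0], 0.86), ([317.0, 139.0, 339.0, 161.0], 0.82), ([290.0, 210.0, 316.0, 237.0], 0.79)]
top tank_a [([262.0, 180.0, 334.0, 266.0], 0.84)]
top black_cap_bar [([162.0, 173.0, 190.0, 201.0], 0.92)]
wrist dict_keys(['camera_matrix', 'world_from_camera']) [[0.346, -0.898, -0.271, 140.662], [0.938, 0.331, 0.1, 613.702], [-0.0, -0.289, 0.957, 385.107], [0.0, 0.0, 0.0, 1.0]]
wrist blue_cap_bar []
wrist tank_a []
wrist black_cap_bar []
```

View pics/t.png

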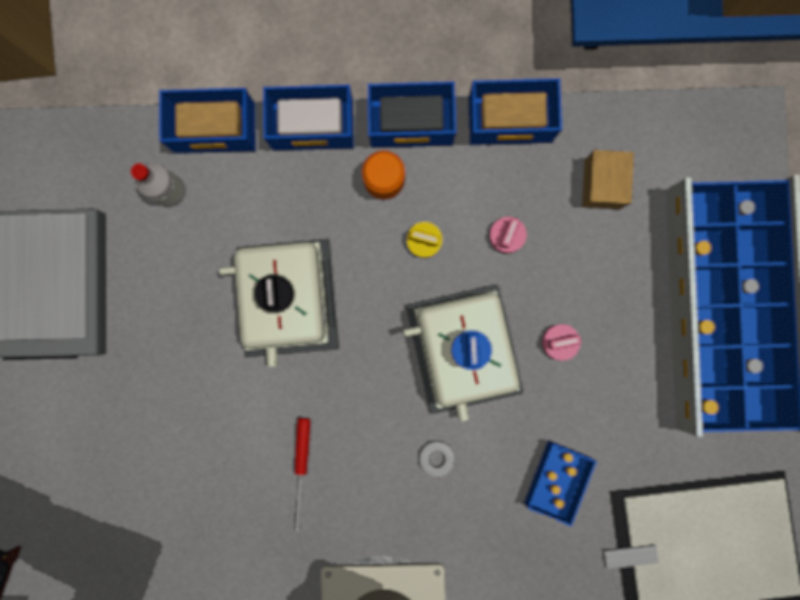

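View pics/scene0.png

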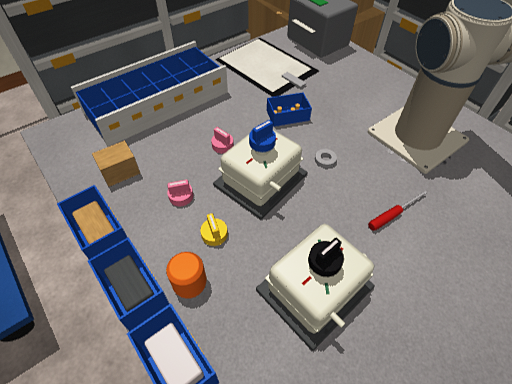

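The top view shows the blue cap at about (301, 223) px, its bar nearly vertical. The red marks tilt about 14° anticlockwise and the green ones about 63°. The black cap is on the left tank, and the pink and yellow caps are the look-alikes. Now I'll measure this more precisely.

```bash
cat >> h.py <<'E'
def masks(im,c,r):
    hsv=cv2.cvtColor(im,cv2.COLOR_RGB2HSV); H,S,V=[hsv[:,:,k].astype(int) for k in range(3)]
    yy,xx=np.mgrid[:im.shape[0],:im.shape[1]]; near=np.hypot(xx-c[0],yy-c[1])<r
    return dict(red=near&((H<8)|(H>172))&(S>90)&(V>50), green=near&(H>45)&(H<95)&(S>70)&(V>30), blue=near&(H>100)&(H<130)&(S>110))
def axis(cam,m,z,info=None):
    P=np.array([ray(cam,(x,y),z,info)[:2] for y,x in zip(*np.nonzero(m))])
    c=P.mean(0); w,v=np.linalg.eigh(np.cov(P.T)); return c.round(1),np.degrees(np.arctan2(v[1,1],v[0,1]))%180,np.sqrt(w).round(1),len(P)
E
python3 - <<'E'
from h import *
for cam,c,r in [('top',(301,223),28),('scene',(263,145),35)]:
    im=cv2.imread(f'pics/{cam}0.png')[:,:,::-1].copy(); M=masks(im,c,r)
    for k,z in [('red',115),('green',115),('blue',170)]:
        if M[k].sum()>3: print(cam,k,axis(cam,M[k],z))
    x0,y0=int(c[0]-32),int(c[1]-24)
    cv2.imwrite(f'pics/{cam}c.png',cv2.resize(im[y0:y0+48,x0:x0+64],(640,480),interpolation=cv2.INTER_CUBIC)[:,:,::-1])
E
cd pics; python3 -c "
import cv2,numpy as np
cv2.imwrite('cc.png',np.hstack([cv2.resize(cv2.imread(f),(400,300)) for f in ['topc.png','scenec.png']]))"
```

```text
top red (array([ 481.7, -153.6]), np.float64(11.251690468229839), array([ 1.2, 48.4]), 22)
top green (array([ 479.6, -163.1]), np.float64(61.417987403285274), array([ 0.6, 47.8]), 8)
top blue (array([ 485.9, -151. ]), np.float64(87.04537200993506), array([15.3, 16.5]), 421)
scene red (array([ 528. , -189.5]), np.float64(90.67206120742915), array([18.2, 40.5]), 35)
scene green (array([ 508.1, -110.8]), np.float64(60.657447614416206), array([1.5, 6.5]), 15)
scene blue (array([ 476.6, -148.8]), np.float64(27.205247632386516), array([16.3, 39.1]), 804)
```

View pics/cc.png

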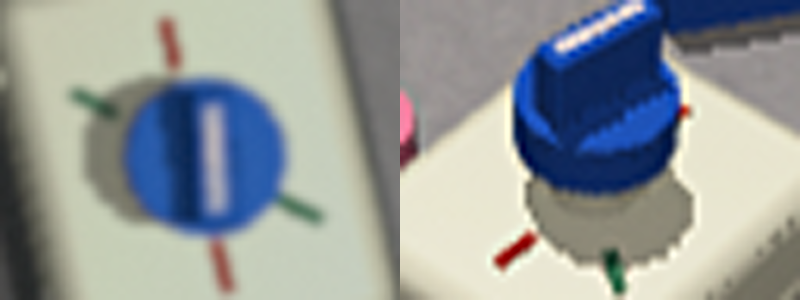

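Neck axis is about (482, -153.5), red at about 11.3°, green at about 61.4°, bar at about 1°. These fit the sizes given. I'll move above the cap now.

```bash
python3 -m creep '[{"translation":[0,0,-60],"angular":[0,0,0.18],"jaw":1},{"translation":[-35,-42,-90],"angular":[0,0,0.36],"jaw":1},{"translation":[-75,-88,-100],"angular":[0,0,0.54],"jaw":1},{"translation":[-115,-135,-110],"angular":[0,0,0.72],"jaw":1},{"translation":[-155,-182,-115],"angular":[0,0,0.9],"jaw":1},{"translation":[-195,-229,-120],"angular":[0,0,1.08],"jaw":1},{"translation":[-235,-276,-125],"angular":[0,0,1.26],"jaw":1},{"translation":[-275,-323,-128],"angular":[0,0,1.44],"jaw":1}]'
cat >> h.py <<'E'
def go(x,y,z,yaw,o=None):
    o=o or ctrl.get_obs(); Rm=R.from_rotvec(o['orientation'])
    Rt=R.from_euler('z',yaw,degrees=True)*R.from_euler('x',180,degrees=True)
    print('t',round(o['t'],2),'pos',o['ee_pos'].round(1),'yaw',np.degrees(np.arctan2(*Rm.as_matrix()[[1,0],0])).round(1),'q',o['qpos'].round(2),'F',o['ft_force'].round(1),'M',o['moment'].round(2),'w',round(o['width'],1),'g',round(o['grasp_force'],1))
    print('translation',Rm.inv().apply(np.array([x,y,z])-o['ee_pos']).round(1),'angular',(Rm.inv()*Rt).as_rotvec().round(3))
E
python3 -c "
from h import *
go(482,-153.5,330,1.3)"
```

```text
t: 1.6
ee_pos: [362.8, 186.6, 331.0]
orientation: [2.459, 1.955, 0.002]
ft_force: [0.8, 0.5, 0.4]
width: 88.0
grasp_force: 0.0
t 1.6 pos [362.8 186.6 331. ] yaw 77.0 q [ 0.45 -0.06  1.92 -0.    1.28  0.67] F [0.8 0.5 0.4] M [-0.04  0.   -0.01] w 88.0 g 0.0
translation [-304.5  192.8    1. ] angular [ 0.    -0.002  1.321]
```

```bash
python3 -m creep '[{"translation":[-48,30,0],"angular":[0,0,0.186],"jaw":1},{"translation":[-96,61,0],"angular":[0,0,0.37],"jaw":1},{"translation":[-144,91,0],"angular":[0,0,0.556],"jaw":1},{"translation":[-192,122,0],"angular":[0,0,0.74],"jaw":1},{"translation":[-240,152,0],"angular":[0,0,0.926],"jaw":1},{"translation":[-280,178,1],"angular":[0,0,1.11],"jaw":1},{"translation":[-304,193,1],"angular":[0,0,1.296],"jaw":1},{"translation":[-304,193,1],"angular":[0,0,1.321],"jaw":1}]'
python3 - <<'E'
from h import *
go(482,-153.5,330,1.3)
i=ctrl.camera_info('wrist'); im=snap('wrist','w1')
print(np.array(i['camera_matrix']).round(1).tolist())
c=proj('wrist',(482,-153.5,150),i); print('neck px',c,'bar top',proj('wrist',(482,-153.5,197.5),i))
print([(np.round(d['rect']).tolist(),round(d['score'],2)) for d in ctrl.look_for('wrist','blue_cap_bar')])
M=masks(im,c,150)
for k,z in [('red',115),('green',115)]:
    if M[k].sum()>3: print(k,axis('wrist',M[k],z,i))
E
```

```text
t: 2.6
ee_pos: [483.9, -152.1, 329.2]
orientation: [-3.141, -0.039, 0.0]
ft_force: [-1.0, 0.6, -0.2]
width: 87.8
grasp_force: 0.0
t 2.6 pos [ 483.9 -152.1  329.2] yaw 1.4 q [-0.33  0.11  1.75 -0.    1.28  1.22] F [-1.   0.6 -0.2] M [ 0.04  0.15 -0.01] w 87.8 g 0.0
translation [-2.   1.4 -0.8] angular [-0.     0.     0.002]
[[274.8, 0.0, 253.7], [0.0, 274.8, 196.1], [0.0, 0.0, 1.0]]
neck px [254.59332998 175.81987538] bar top [254.71479329 184.59769204]
[([197.0, 10.0, 239.0, 60.0], 0.94), ([290.0, 7.0, 331.0, 58.0], 0.94), ([231.0, 150.0, 280.0, 201.0], 0.9), ([331.0, 139.0, 372.0, 176.0], 0.87)]
red (array([ 494.4, -215.1]), np.float64(138.2689524832081), array([ 94.7, 126.8]), 1314)
green (array([ 488.6, -148.5]), np.float64(61.40545724365917), array([ 1.3, 48.3]), 79)
```

View pics/w1.png

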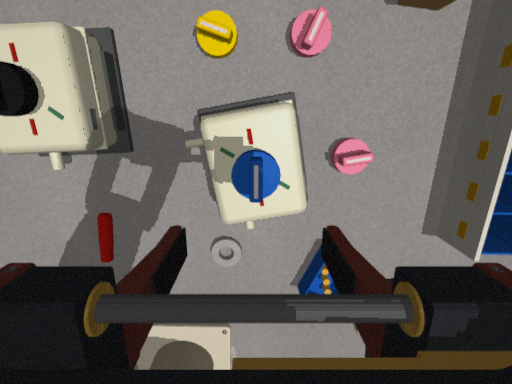

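The wrist view shows the blue cap at about (256, 175), with its bar near vertical, the green dashes at (227, 153) and (284, 185), and the red ones at (250, 136) and (262, 203). I'll refine the bar angle and the axis from this picture.

```bash
python3 - <<'E'
from h import *
i=ctrl.camera_info('wrist'); im=cv2.imread('pics/w1.png')[:,:,::-1].copy()
M=masks(im,(256,172),45)
for k in ('red','green'):
    n,l,s,c=cv2.connectedComponentsWithStats(M[k].astype('uint8'))
    for j in range(1,n):
        if s[j,4]>5: p=ray('wrist',c[j],115,i); print(k,c[j].round(1),s[j,4],p.round(1))
M=masks(im,(256,175),32); b=M['blue'].astype('uint8')
cn=max(cv2.findContours(b,0,2)[0],key=cv2.contourArea); (u,r)=cv2.minEnclosingCircle(cn); print('disc',u,r,ray('wrist',u,165.5,i).round(1),ray('wrist',u,160,i).round(1))
f=np.zeros_like(b); cv2.drawContours(f,[cn],0,1,-1)
st=cv2.erode(f,np.ones((5,5)))&(1-b)
n,l,s,c=cv2.connectedComponentsWithStats(st); j=1+np.argmax(s[1:,4]); print('stripe',c[j],s[j],axis('wrist',l==j,197.5,i))
cv2.imwrite('pics/w1c.png',cv2.resize(im[125:225,196:316],(720,600),interpolation=cv2.INTER_CUBIC)[:,:,::-1])
E
```

```text
red [249.5 136. ] 62 [ 530.9 -142.9  115. ]
red [261.7 203.5] 15 [ 430.8 -163.9  115. ]
green [226.9 152.2] 46 [ 507.1 -111.   115. ]
green [283.9 184.7] 33 [ 461.2 -196.   115. ]
disc (255.5, 175.5800018310547) 26.00830078125 [ 485.1 -152.6  165.5] [ 483.9 -152.6  160. ]
stripe [255.76315789 181.17763158] [254 165   5  34 152] (array([ 485.4, -152.7]), np.float64(1.3843661505631815), array([ 1.5, 12. ]), 152)
```

View pics/w1c.png

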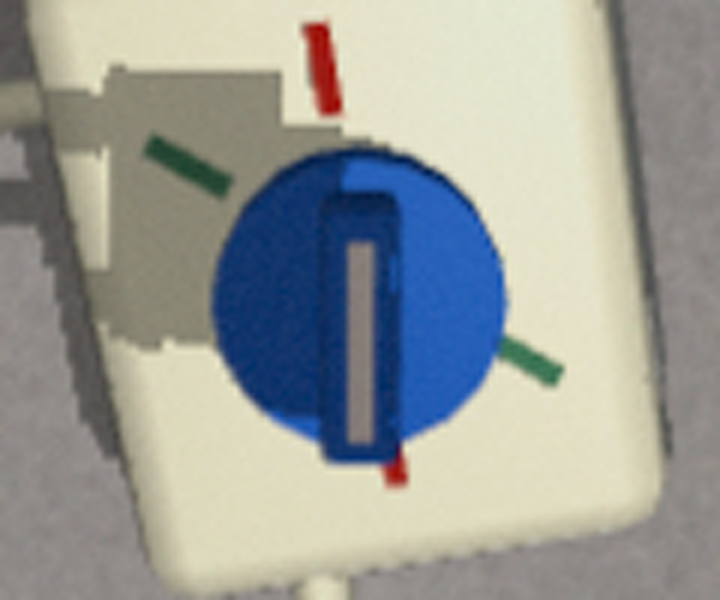

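```bash
python3 -c "
from h import *
go(484.7,-152.8,170,1.4)"
```

```text
t 2.7 pos [ 483.3 -150.2  329.2] yaw 1.7 q [-0.33  0.11  1.75  0.    1.28  1.22] F [-0.1  0.4 -0.7] M [-0.02  0.17  0.02] w 87.9 g 0.0
translation [  1.4   2.7 159.2] angular [-0.001  0.001  0.005]
```

```bash
python3 -m creep '[{"translation":[1,2,40],"angular":[0,0,0],"jaw":1},{"translation":[1,2,80],"angular":[0,0,0],"jaw":1},{"translation":[1,2,110],"angular":[0,0,0],"jaw":1},{"translation":[1,2,115],"angular":[0,0,0],"jaw":1},{"translation":[1,2,115],"angular":[0,0,0],"jaw":1},{"translation":[1,2,115],"angular":[0,0,0],"jaw":1},{"translation":[1,2,115],"angular":[0,0,0],"jaw":1},{"translation":[1,2,115],"angular":[0,0,0],"jaw":1}]'
python3 - <<'E'
from h import *
go(484.7,-152.8,170,1.4)
i=ctrl.camera_info('wrist'); im=snap('wrist','w2'); go(484.7,-152.8,170,1.4)
c=proj('wrist',(484.7,-152.8,165.5),i); print(c)
M=masks(im,c,130)
for k in ('red','green'):
    n,l,s,cc=cv2.connectedComponentsWithStats(M[k].astype('uint8'))
    for j in range(1,n):
        if s[j,4]>15: print(k,cc[j].round(1),s[j,4],ray('wrist',cc[j],115,i).round(1))
b=M['blue'].astype('uint8')
cn=max(cv2.findContours(b,0,2)[0],key=cv2.contourArea); print('blue',cv2.boundingRect(cn),'bar top px',proj('wrist',(484.7,-152.8,197.5),i))
E
```

```text
t: 3.7
ee_pos: [485.0, -152.8, 215.0]
orientation: [3.141, 0.044, 0.002]
ft_force: [-0.4, -0.8, -0.2]
width: 87.7
grasp_force: 0.0
t 3.7 pos [ 485.  -152.8  215. ] yaw 1.6 q [-0.33  0.24  1.87 -0.    1.03  1.21] F [-0.4 -0.8 -0.2] M [-0.03  0.12 -0.03] w 87.7 g 0.0
translation [-0.4  0.  45. ] angular [ 0.    -0.001  0.003]
t 3.75 pos [ 485.  -152.7  214.8] yaw 1.6 q [-0.33  0.24  1.87 -0.    1.03  1.21] F [ 0.2  0.3 -0.1] M [ 0.03  0.2  -0.01] w 87.8 g 0.0
translation [-0.3  0.  44.8] angular [ 0.    -0.001  0.003]
[253.53044534 205.82760903]
red [247.2 145.9] 125 [ 531.8 -145.   115. ]
red [366.1 172.8] 563 [ 507.3 -270.2  115. ]
green [216.  168.2] 96 [ 507.9 -113.   115. ]
green [295.3 212.7] 54 [ 460.9 -199.1  115. ]
blue (220, 166, 71, 81) bar top px [253.51999476 218.99918911]
```

View pics/w2.png

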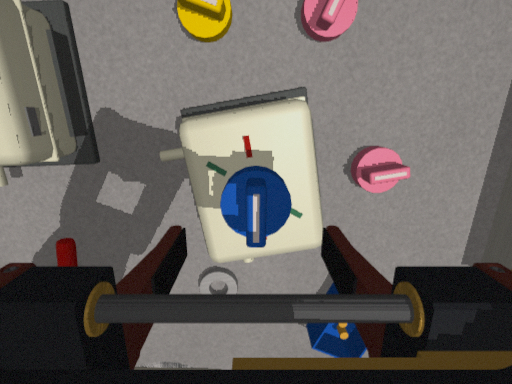

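The bar's stripe runs from (256, 195) to (256, 240), about 2 px right of where I predicted it, so the neck's y is about -154.3. I'll go down and grasp.

```bash
python3 -m creep '[{"translation":[0,1.5,20],"angular":[0,0,0],"jaw":1},{"translation":[0,1.5,38],"angular":[0,0,0],"jaw":1},{"translation":[0,1.5,45],"angular":[0,0,0],"jaw":1},{"translation":[0,1.5,45],"angular":[0,0,0],"jaw":0.6},{"translation":[0,1.5,45],"angular":[0,0,0],"jaw":0.1},{"translation":[0,1.5,45],"angular":[0,0,0],"jaw":0.1},{"translation":[0,1.5,45],"angular":[0,0,0],"jaw":0.1},{"translation":[0,1.5,45],"angular":[0,0,0],"jaw":0.1}]'
python3 -c "
from h import *
go(484.7,-154.3,170,61.6)"
```

```text
t: 4.75
ee_pos: [484.9, -154.2, 169.6]
orientation: [3.141, 0.044, 0.0]
ft_force: [0.5, 1.0, 1.2]
width: 41.4
grasp_force: 0.0
t 4.75 pos [ 484.9 -154.2  169.6] yaw 1.6 q [-0.33  0.3   1.91 -0.    0.93  1.21] F [0.5 1.  1.2] M [-0.03  0.18  0.  ] w 41.4 g 0.0
translation [-0.2  0.1 -0.4] angular [ 0.    -0.    -1.047]
```

```bash
python3 -m creep '[{"translation":[0,0,0],"angular":[0,0,0],"jaw":0.1},{"translation":[0,0,0],"angular":[0,0,0],"jaw":0.1},{"translation":[0,0,0],"angular":[0,0,0],"jaw":0.1},{"translation":[0,0,0],"angular":[0,0,0],"jaw":0.1},{"translation":[0,0,0],"angular":[0,0,0],"jaw":0.1},{"translation":[0,0,0],"angular":[0,0,0],"jaw":0.1},{"translation":[0,0,0],"angular":[0,0,0],"jaw":0.1},{"translation":[0,0,0],"angular":[0,0,0],"jaw":0.1}]'
python3 -c "
from h import *
go(484.7,-154.3,170,61.6)"
```

```text
t: 5.75
ee_pos: [484.8, -154.1, 169.4]
orientation: [3.141, 0.044, -0.0]
ft_force: [-0.3, -0.7, -0.7]
width: 15.8
grasp_force: 30.0
t 5.75 pos [ 484.8 -154.1  169.4] yaw 1.6 q [-0.33  0.3   1.91 -0.    0.93  1.21] F [-0.3 -0.7 -0.7] M [-0.06  0.16 -0.04] w 15.8 g 30.0
translation [-0.1  0.2 -0.6] angular [ 0.     0.    -1.047]
```

The bar is gripped with a side force under 1 N. I'll turn it anticlockwise 60°.

```bash
python3 -m creep '[{"translation":[0,0,0],"angular":[0,0,-0.15],"jaw":0.1},{"translation":[0,0,0],"angular":[0,0,-0.3],"jaw":0.1},{"translation":[0,0,0],"angular":[0,0,-0.45],"jaw":0.1},{"translation":[0,0,0],"angular":[0,0,-0.6],"jaw":0.1},{"translation":[0,0,0],"angular":[0,0,-0.75],"jaw":0.1},{"translation":[0,0,0],"angular":[0,0,-0.9],"jaw":0.1},{"translation":[0,0,0],"angular":[0,0,-1.045],"jaw":0.1},{"translation":[0,0,0],"angular":[0,0,-1.045],"jaw":0.1}]'
python3 -c "
from h import *
go(484.7,-154.3,170,61.6)"
```

```text
t: 6.75
ee_pos: [484.7, -154.1, 169.3]
orientation: [-2.701, -1.604, 0.0]
ft_force: [0.4, -0.1, -1.2]
width: 15.3
grasp_force: 30.0
t 6.75 pos [ 484.7 -154.1  169.3] yaw 61.4 q [-0.33  0.3   1.91 -0.    0.93  0.17] F [ 0.4 -0.1 -1.2] M [-0.03  0.12  0.01] w 15.3 g 30.0
translation [-0.2  0.1 -0.7] angular [-0.     0.    -0.004]
```

```bash
python3 -m creep '[{"translation":[0,0,0],"angular":[0,0,0],"jaw":0.4},{"translation":[0,0,0],"angular":[0,0,0],"jaw":0.4},{"translation":[0,0,0],"angular":[0,0,0],"jaw":0.4},{"translation":[0,0,0],"angular":[0,0,0],"jaw":0.4},{"translation":[0,0,0],"angular":[0,0,0],"jaw":0.4},{"translation":[0,0,0],"angular":[0,0,0],"jaw":0.4},{"translation":[0,0,0],"angular":[0,0,0],"jaw":0.4},{"translation":[0,0,0],"angular":[0,0,0],"jaw":0.4}]'
python3 - <<'E'
from h import *
go(484.7,-154.3,161,61.6)
i=ctrl.camera_info('wrist'); im=snap('wrist','w3'); im2=snap('scene','s3')
for z in (197.5,188): print(z,[proj('wrist',(484.7+s*26*np.cos(np.radians(61.6)),-154.3+s*26*np.sin(np.radians(61.6)),z),i).round(1) for s in (1,-1)],[proj('scene',(484.7+s*26*np.cos(np.radians(61.6)),-154.3+s*26*np.sin(np.radians(61.6)),z)).round(1) for s in (1,-1)])
a=im[150:300,156:356]; b=im2[95:185,205:325]
cv2.imwrite('pics/w3c.png',np.hstack([cv2.resize(a,(400,300)),cv2.resize(b,(400,300),interpolation=cv2.INTER_CUBIC)])[:,:,::-1])
E
```

```text
t: 7.75
ee_pos: [484.8, -154.1, 169.4]
orientation: [-2.7, -1.605, 0.0]
ft_force: [0.3, 0.1, -0.2]
width: 35.2
grasp_force: 0.0
t 7.75 pos [ 484.8 -154.1  169.4] yaw 61.5 q [-0.33  0.3   1.91  0.    0.93  0.17] F [ 0.3  0.1 -0.2] M [-0.04  0.07 -0.01] w 35.2 g 0.0
translation [-0.2  0.   8.4] angular [-0.    -0.    -0.002]
197.5 [array([254.5, 206.5]), array([254.6, 282.3])] [array([264.4, 131.7]), array([260.3, 116.5])]
188 [array([254.4, 201.6]), array([254.6, 274.1])] [array([264.2, 134.8]), array([260.2, 119.7])]
```

View pics/w3c.png

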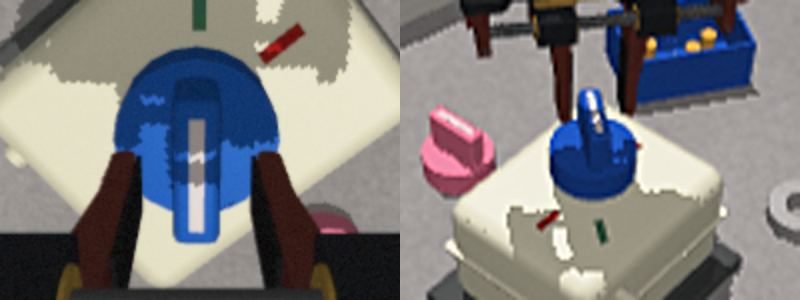

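The bar is lined up with the green dash (crop x about 198 against 200). Its top sits at the pixels predicted for 188 mm, so the cap has dropped. I'll follow it down and grip again.

```bash
python3 -m creep '[{"translation":[0,0,5],"angular":[0,0,0],"jaw":0.4},{"translation":[0,0,8.5],"angular":[0,0,0],"jaw":0.4},{"translation":[0,0,8.5],"angular":[0,0,0],"jaw":0.1},{"translation":[0,0,8.5],"angular":[0,0,0],"jaw":0.1},{"translation":[0,0,8.5],"angular":[0,0,0],"jaw":0.1},{"translation":[0,0,8.5],"angular":[0,0,0],"jaw":0.1},{"translation":[0,0,8.5],"angular":[0,0,0],"jaw":0.1},{"translation":[0,0,8.5],"angular":[0,0,0],"jaw":0.1}]'
python3 -c "
from h import *
go(484.7,-154.3,161,11.6)"
```

```text
t: 8.85
ee_pos: [484.8, -154.1, 160.9]
orientation: [-2.7, -1.605, 0.0]
ft_force: [-0.1, -1.1, -0.8]
width: 16.0
grasp_force: 30.0
t 8.85 pos [ 484.8 -154.1  160.9] yaw 61.5 q [-0.33  0.31  1.92 -0.    0.91  0.17] F [-0.1 -1.1 -0.8] M [-0.06  0.12  0.06] w 16.0 g 30.0
translation [-0.2  0.  -0.1] angular [-0.    0.    0.87]
```

```bash
python3 -m creep '[{"translation":[0,0,0],"angular":[0,0,0.13],"jaw":0.1},{"translation":[0,0,0],"angular":[0,0,0.26],"jaw":0.1},{"translation":[0,0,0],"angular":[0,0,0.39],"jaw":0.1},{"translation":[0,0,0],"angular":[0,0,0.52],"jaw":0.1},{"translation":[0,0,0],"angular":[0,0,0.65],"jaw":0.1},{"translation":[0,0,0],"angular":[0,0,0.78],"jaw":0.1},{"translation":[0,0,0],"angular":[0,0,0.87],"jaw":0.1},{"translation":[0,0,0],"angular":[0,0,0.87],"jaw":0.1}]'
python3 -c "
from h import *
go(484.7,-154.3,161,11.6)"
```

```text
t: 9.85
ee_pos: [484.8, -154.1, 160.9]
orientation: [-3.125, -0.319, -0.0]
ft_force: [-0.7, -0.1, -0.4]
width: 15.6
grasp_force: 30.0
t 9.85 pos [ 484.8 -154.1  160.9] yaw 11.7 q [-0.33  0.31  1.92  0.    0.91  1.04] F [-0.7 -0.1 -0.4] M [-0.    0.15  0.01] w 15.6 g 30.0
translation [-0.2  0.1 -0.1] angular [-0.    -0.     0.001]
```

```bash
python3 -m creep '[{"translation":[0,0,0],"angular":[0,0,0],"jaw":0.5},{"translation":[0,0,0],"angular":[0,0,0],"jaw":0.5},{"translation":[0,0,0],"angular":[0,0,0],"jaw":0.5},{"translation":[0,0,0],"angular":[0,0,0],"jaw":0.5},{"translation":[0,0,-20],"angular":[0,0,0],"jaw":0.5},{"translation":[0,0,-60],"angular":[0,0,0],"jaw":0.5},{"translation":[0,0,-100],"angular":[0,0,0],"jaw":0.5},{"translation":[0,0,-100],"angular":[0,0,0],"jaw":0.5}]'
python3 - <<'E'
from h import *
for _ in range(4): ctrl.get_image('top')
go(484.7,-154.3,261,11.6)
i=ctrl.camera_info('wrist'); im=snap('wrist','w4'); im2=snap('scene','s4')
for z in (197.5,188): print(z,[proj('wrist',(484.7+s*26*np.cos(np.radians(11.6)),-154.3+s*26*np.sin(np.radians(11.6)),z),i).round(1) for s in (1,-1)])
cv2.imwrite('pics/w4c.png',np.hstack([cv2.resize(im[100:250,156:356],(400,300),interpolation=cv2.INTER_CUBIC),cv2.resize(im2[95:185,205:325],(400,300),interpolation=cv2.INTER_CUBIC)])[:,:,::-1])
M=masks(im,(254,180),70)
for k in ('red','green'):
    n,l,s,cc=cv2.connectedComponentsWithStats(M[k].astype('uint8'))
    for j in range(1,n):
        if s[j,4]>10: print(k,cc[j].round(1),s[j,4],ray('wrist',cc[j],115,i).round(1))
E
```

```text
t: 10.85
ee_pos: [486.8, -154.8, 264.0]
orientation: [3.123, 0.318, 0.009]
ft_force: [0.2, -0.9, -0.4]
width: 44.3
grasp_force: 0.0
t 11.05 pos [ 484.  -153.8  259.7] yaw 11.6 q [-0.33  0.18  1.83  0.    1.13  1.04] F [-0.8  0.6 -0.1] M [-0.06  0.06 -0.01] w 44.0 g 0.0
translation [ 0.6  0.6 -1.3] angular [-0.001  0.002  0.   ]
197.5 [array([254.4, 173. ]), array([254.3, 226. ])]
188 [array([254.4, 170.9]), array([254.3, 222.2])]
red [255. 140.] 95 [ 531.7 -145.5  115. ]
red [210.5 229.6] 46 [ 408.4 -112.3  115. ]
red [297.2 230. ] 58 [ 430.5 -222.1  115. ]
green [224.4 154.4] 69 [ 507.8 -113.2  115. ]
green [284.9 204.4] 45 [ 461.3 -198.4  115. ]
```

View pics/w4c.png

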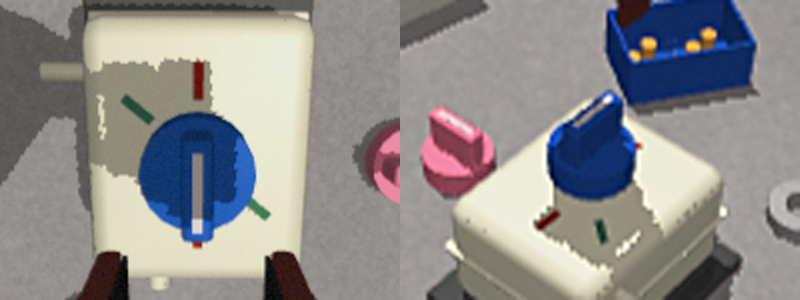

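The bar's stripe (crop x about 197.5) lies in line with both red dashes (x about 198 and 197). The cap is still down on the neck and the gripper is clear. I'll hand the job in.

```bash
python3 -c "
from workcell import ctrl
print(ctrl.close_job())"
```

```text
the job is handed in; nothing more can be done
None
```

I turned the blue cap back to the green marks, let it drop onto the neck, screwed it clockwise to the red marks and let go. The last wrist picture shows its bar in line with the red marks. The black cap was not touched, and I handed the job in at about 11 s.

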